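# Find the worn key by feel and cap it

## Robot

A 6-joint arm with a two-finger parallel gripper is mounted at the origin on a cart in front of the work surface, level with it; the furniture and walls round the work are solid. World frame = base frame: x ahead of the robot, y to its left, z up, the work surface at z = 0. Lengths are in m, angles in rad, forces in N, time in s.
With the tool pointing down it reaches from about 0.225 to 0.725 m from the base axis. Payload 3.1 kg.
Tool frame: the origin (TCP) lies on the centre line of the jaws, within the pads' length; the fingertips stand 25 mm ahead of it and the grasp point (between the pads) lies 6 mm ahead of it; y points along the fingers, x is the direction in which the jaws open and shut, and the axes are right-handed (so a half turn about y gives the same grasp; the last joint's range is limited). The gripper opens to 85 mm and grips with 20 to 120 N. Pads are 22 mm wide; open, the fingers measure 114 mm over their backs; the gripper's body (76 mm by 85 mm) begins 54 mm behind the grasp point. The pads swing forward as they close: fully open they stand 13 mm farther back than shut.
Start: joints at [1.095, 0.048, 0.099, 1.622, 0, 1.443], TCP at [0.179, 0.494, 0.224] pointing down, gripper open.
Joint ranges: [-2.91, 2.91], [-0.99, 1.94], [-1.21, 1.42], [-2.12, 2.29], [-1.49, 1.47], [-3.14, 3.14]. Speed limits (rad/s): [2.79, 2.79, 3.14, 3.14, 3.14, 3.14].

## Interface

Orientations are given as a 3x3 rotation matrix whose columns are the frame's x, y, z axes.
In Python, from rig import r, vision gives the robot as it stands. The module is installed in compiled form; this text tells all that it offers.
- The arm moves only by the tool carry_out, never from a script. Its arguments are lists of equal length, an entry for each row: "offset": the shift along the tool's x, y, z in mm, a list of three; "turn": the turn about the tool's y in rad; "fingers": the gripper command: -1 is fully open, 1 is shut, values between are in proportion. A call has 1 to 20 rows; each row is the pose to reach, as a shift and turn from the pose measured when the call began, along the tool's axes at that moment; what a row does not reach only later rows make up. A row lasts 1/10 s, in which the tool goes at most 50 mm and 8.59 degrees, less where a joint would pass 70% of its speed; a pose out of reach is approached as far as the arm can. A call with a gripper value outside its range is refused whole. The fingers move at their own pace and stop on an object; "force" is the grip in N (left out, the last holds). Time passes only in rows, so rows that repeat a pose let the fingers close. It gives the time, the measured TCP pose, the force and the opening at its end, in the units of the state.
- r.read_state(): the state, without advancing time (a new reading comes with each control period).
- vision.grab_frame(name): name is "scene" or "top"; returns a dict with "frame" (400x640x3 uint8, red, green, blue), "fovy" (degrees; the focal length in pixels is half the picture's height over the tangent of half this angle, whatever the lens; pixels are square), "cx", "cy" (the principal point, pixels), "k1" (the pictures are not rectified: a ray, as slopes to the right and down, at radius r is drawn at 1 + k1 r^2 times it, then the intrinsics apply), "R" (3x3) and "t" (3): a world point X has camera coordinates R X + t. Camera axes: x right, y down, z forward; pixel columns grow to the right and rows downward; lengths in m; the calibration is good to about 2 mm. A picture is of the moment at which its call begins. There is no depth.
- r.close_job(): hands the job in, once; it reports no verdict.
The state is a dict: "t": time; "q": joint angles; "qvel": joint speeds; "effort": joint torques, N m; "tool_pos": TCP position; "ee_rot": TCP orientation; "ft_force": force on the tool from outside, world axes, zero at the start; "wrist_torque": the same for the moment, N m; "finger_gap": finger opening in m.
Only numpy, scipy, OpenCV 4.12 (cv2) and the standard library are available. Lean on these libraries where they do the work, as an engineer would, in place of code of your own. Each camera call takes 0.05 s, during which the arm holds its last target.

## Task

One of the three latching push keys on the bench keypad has a worn spring: it clicks down under a light push of about 5 N, while the two sound keys look the same but hold until about 13 N. Find the worn key by pushing gently with the closed fingertips, click it down so that it stays latched, and leave both sound keys unclicked. Then set the loose black cover cap over the latched key, flat down on the keypad, and let go without disturbing the things around.

Things in the scene. Friction and masses are not known exactly. Their poses are not given: they have to be found in the camera images.
- keypad: grey keypad box with a flat aluminium top plate, 104 (x) x 220 (y) x 40 mm high, fixed; origin at the centre of its underside, z up, y along its row of three keys, 65 mm apart. Which key is the worn one changes from run to run and cannot be seen
- place_left (a point): centre of the left key place on the top plate (40 mm above the shelf; left is +y of the keypad). Its round white key, 24 mm wide, flat, tops out 11 mm above this point when up, 3 mm when latched; a ring round it is 29 mm wide, 2 mm high. The push rises from a third of the peak to the peak (4.5 N worn, 13 N sound) 2.5 mm down, then fades; past 5.5 mm it snaps to 8 mm and stays; let go earlier, it springs up
- place_middle (a point): centre of the middle key place on the top plate (40 mm above the shelf; left is +y of the keypad). Its round white key, 24 mm wide, flat, tops out 11 mm above this point when up, 3 mm when latched; a ring round it is 29 mm wide, 2 mm high. The push rises from a third of the peak to the peak (4.5 N worn, 13 N sound) 2.5 mm down, then fades; past 5.5 mm it snaps to 8 mm and stays; let go earlier, it springs up
- place_right (a point): centre of the right key place on the top plate (40 mm above the shelf; left is +y of the keypad). Its round white key, 24 mm wide, flat, tops out 11 mm above this point when up, 3 mm when latched; a ring round it is 29 mm wide, 2 mm high. The push rises from a third of the peak to the peak (4.5 N worn, 13 N sound) 2.5 mm down, then fades; past 5.5 mm it snaps to 8 mm and stays; let go earlier, it springs up
- cap_knob (a point): loose black cover cap, 60 g, standing upright on the shelf: a shallow upside-down cup (50 mm outside diameter, 43 mm inside, recess 7 mm deep, closed top 11 mm above its foot) with an upright round grip knob, 22 mm in diameter, from 16 to 44 mm above the foot. This point is on its axis in the middle of the knob, 30 mm above the foot. The cap lies flat on the plate only over a latched key; over a key that is up it stands proud
- cap_foot (a point): centre of the cap's open lower rim; z along its axis, up when upright
- petri_dish: bystander: low round dish, 62 mm in diameter, 15 mm high, loose on the shelf behind the keypad; origin under its centre
- counter: bystander: hand tally counter with a round body, 26x52x56 mm, loose behind the keypad; origin under its centre
- timer: bystander: small white countdown timer, 58x64x21 mm, loose beyond the cap; origin under its centre
Things that resemble listed ones, but are neither listed nor needed, are in the scene too. What is shaped like the part that bears cap_knob but red is not meant.

How it is judged:
On the way, in this order (a step that is already met when the one before it is completed fails the run):
1. the worn key is clicked down and stays latched (value of joint key_2 above 0.0065 m), for 0.2 s.
2. the cap stands flat on the keypad over the latched key ((horizontal distance between cap_foot and place_left below 0.008 m or horizontal distance between cap_foot and place_middle below 0.008 m or horizontal distance between cap_foot and place_right below 0.008 m) and z of cap_foot in the frame of keypad between 0.037 and 0.042 m and angle between cap_foot's own z axis and vertical below 0.08 rad), for 0.2 s.
At the end, for the whole second after the job is handed in: The worn key is latched down (more than 6.5 mm of travel), both sound keys are up (less than 1.5 mm), and the cap rests upright (within 0.08 rad) and flat on the plate (foot within 2 mm above it), centred within 8 mm of the latched key's place, at rest (all of step 2 and value of joint key_2 above 0.0065 m and value of joint each of key_1, key_3 below 0.0015 m and linear speed of cap below 0.01 m/s); the robot touches nothing.
It fails at once if a sound key is pushed in past its click (5.5 mm) (value of joint any of key_1, key_3 above 0.0055 m).
It fails at once if a key is pushed with more than 25 N (contact force between anything else and key_1_base above 25 N or contact force between anything else and key_2_base above 25 N or contact force between anything else and key_3_base above 25 N).
It fails at once if a bystander is moved more than 20 mm (distance of any of petri_dish, counter, timer from where it was at the start of the episode above 0.02 m).
It also fails if it takes over 58 s, if anything falls off the work surface, if the arm or the gripper's body presses on something with over 40 N, if the wrist force passes 120 N, or if a joint passes its speed limit or range.

## Working session

There is one attempt and no reset: what is moved stays moved. The work goes in short steps, Python scripts to look and compute and a tool call to move; the robot and the scene stay as the last step left them, time stands still between calls to the robot, and variables do not carry over. Pictures are saved under pics/ and viewed, and the job is handed in when it is done.

Besides the shell and the picture viewer there is one more tool, called after "Emit:" by a JSON object that holds its "api" and its "payload", one argument or row to a line. carry_out: Moves the arm, as the interface text tells. Its arguments: {"type":"object","properties":{"offset":{"type":"array"},"turn":{"type":"array"},"fingers":{"type":"array"},"force":{"type":"number"}},"required":["offset","turn","fingers"]}

```bash
mkdir -p pics; cat > h.py <<'E'
import numpy as np, cv2
from rig import r, vision
def grab(n,fn=None):
    d=vision.grab_frame(n)
    if fn: cv2.imwrite('pics/'+fn,cv2.cvtColor(d['frame'],cv2.COLOR_RGB2BGR))
    return d
def K(d):
    f=200/np.tan(np.radians(d['fovy'])/2)
    return f
def ray(d,u,v):
    f=K(d); p=np.array([(u-d['cx'])/f,(v-d['cy'])/f]); s=p.copy()
    for _ in range(50): s=p/(1+d['k1']*(s@s))
    R=np.array(d['R']);t=np.array(d['t'])
    return -R.T@t, R.T@np.array([s[0],s[1],1])
def at_z(d,u,v,z):
    c,w=ray(d,u,v); return c+w*(z-c[2])/w[2]
def proj(d,X):
    f=K(d); c=np.array(d['R'])@np.array(X)+np.array(d['t']); s=c[:2]/c[2]
    s=s*(1+d['k1']*(s@s)); return np.array([d['cx']+f*s[0],d['cy']+f*s[1]])
E
python3 - <<'E'
from h import *
for n in('scene','top'):
    d=grab(n,n+'0.png'); print(n,d['fovy'],d['cx'],d['cy'],d['k1'],ray(d,320,200))
s=r.read_state(); print(s['t'],s['tool_pos'],s['ee_rot'],s['finger_gap'],s['ft_force'])
E
```

```text
scene 52.56824328323506 323.9297683461733 193.08552351501027 0.007218814117026134 (array([-0.03696484,  0.26940639,  0.53890242]), array([ 0.70584304, -0.43194034, -0.56178187]))
top 55.33367715512399 313.9665654214309 193.45395026996317 -0.043321649402208756 (array([ 0.40659005, -0.11383501,  0.88920295]), array([ 0.16283039, -0.00768018, -0.98690015]))
0.1 [0.17868407 0.49304597 0.22259556] [[ 3.40802851e-01 -9.96657225e-04 -9.40134258e-01]
 [ 9.40132311e-01 -1.93364311e-03  3.40804195e-01]
 [-2.15754909e-03 -9.99997634e-01  2.77998576e-04]] 0.08547204389496231 [ 0.49638573 -0.2481912  -0.02775674]
```

View pics/scene0.png

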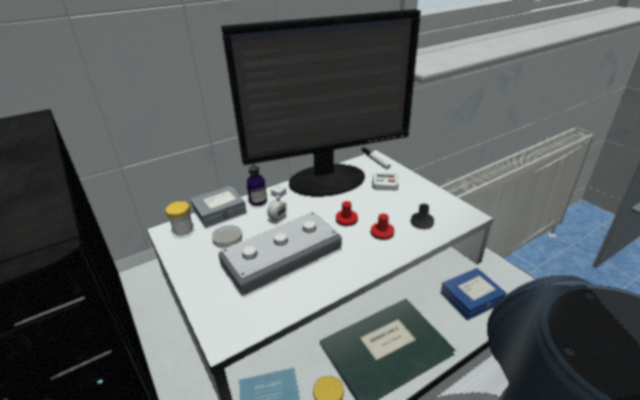

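View pics/top0.png

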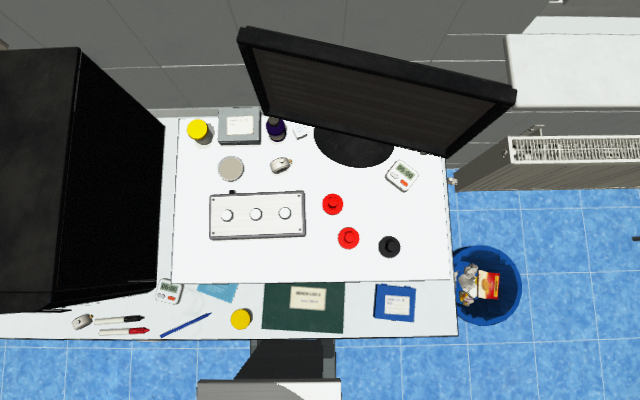

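```bash
python3 - <<'E'
from h import *
t=grab('top'); s=grab('scene')
for X in ([0,0,0],[0.179,.494,.224],[0,0,.3]): print(X,proj(t,X),proj(s,X))
for n,u,v,z in [('knobtop',389.5,245,.044),('red1',333,204,.044),('red2',348,238,.044),('kL',227,215,.051),('kM',256,214,.051),('kR',285,213,.051),('petri',231,168,.015),('counter',281,165,.03),('timer',402,176,.02),
 ('surf TL',178,118,0),('surfBL',172,281,0),('surfBR',451,278,0),('cabTop',165,126,.3),('cabB',156,290,.3),
 ('kpTL',210,193,.04),('kpTR',304,191,.04),('kpBR',305,235,.04),('kpBL',211,239,.04)]:
    print(n,at_z(t,u,v,z).round(4))
for n,u,v,z in [('knobtop',423,207,.044),('kL',250,253,.051),('kM',281,239,.051),('kR',309.5,226,.051)]: print('S',n,at_z(s,u,v,z).round(4))
big=lambda d,x0,y0,w,h,k,fn: cv2.imwrite('pics/'+fn,cv2.cvtColor(cv2.resize(d['frame'][y0:y0+h,x0:x0+w],None,fx=k,fy=k,interpolation=cv2.INTER_CUBIC),cv2.COLOR_RGB2BGR))
big(t,200,140,240,130,3.3,'topc.png'); big(s,200,170,250,130,3.2,'scc.png')
E
```

```text
[0, 0, 0] [268.51244551 454.69627959] [525.88883858 515.17140056]
[0.179, 0.494, 0.224] [-34.3008988  400.04157928] [-222.96802833  629.06549991]
[0, 0, 0.3] [241.44310894 558.10696305] [634.41924359 337.02381373]
knobtop [ 0.4431 -0.2714  0.044 ]
red1 [ 0.5364 -0.1494  0.044 ]
red2 [ 0.46   -0.1806  0.044 ]
kL [0.5147 0.0868 0.051 ]
kM [0.5159 0.0221 0.051 ]
kR [ 0.5171 -0.0423  0.051 ]
petri [0.6313 0.0887 0.015 ]
counter [ 0.6324 -0.0314  0.03  ]
timer [ 0.6034 -0.3132  0.02  ]
surf TL [0.7661 0.2284 0.    ]
surfBL [0.3702 0.2233 0.    ]
surfBR [ 0.3673 -0.4169  0.    ]
cabTop [0.6314 0.1339 0.3   ]
cabB [0.3692 0.1337 0.3   ]
kpTL [0.5672 0.1297 0.04  ]
kpTR [ 0.568  -0.0846  0.04  ]
kpBR [ 0.4685 -0.0857  0.04  ]
kpBL [0.4628 0.1241 0.04  ]
S knobtop [ 0.4382 -0.2738  0.044 ]
S kL [0.5056 0.0896 0.051 ]
S kM [0.5084 0.0248 0.051 ]
S kR [ 0.5116 -0.04    0.051 ]
```

View pics/topc.png

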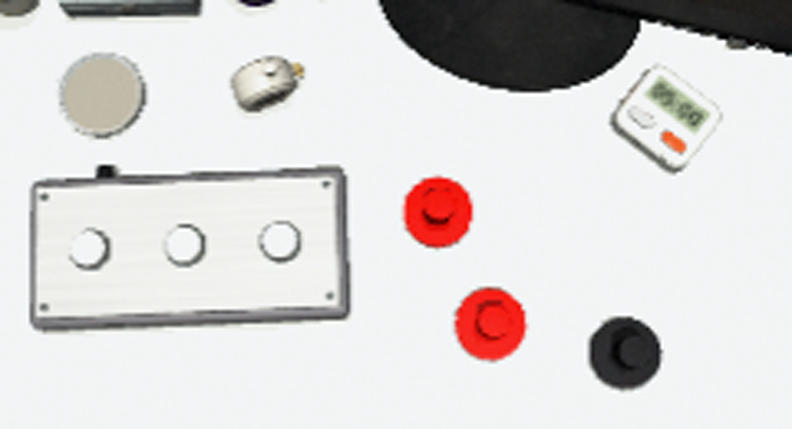

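View pics/scc.png

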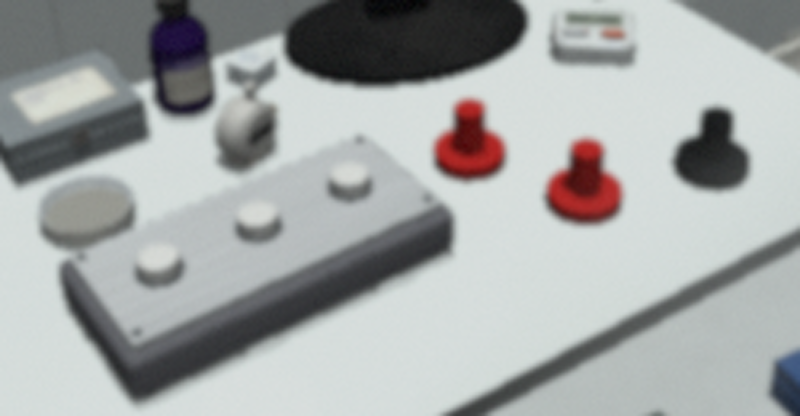

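Candidates for the cap, in the top picture: black (390,246), red (333,204), red (348,238), black monitor base (355,140). Only the object at (390,246) is black with a knob, and the close crop shows the disc and knob clearly. The keys are at about (227,215), (256,214) and (285,213).

I'll move to a clear spot in front of the keypad with the fingers shut.

Emit:
{"api": "carry_out", "payload": {
  "offset": [
    [-405,20,-329],
    [-405,20,-329],
    [-405,20,-329],
    [-405,20,-329],
    [-405,20,-329],
    [-405,20,-329],
    [-405,20,-329],
    [-405,20,-329],
    [-405,20,-329],
    [-405,20,-329],
    [-405,20,-329],
    [-405,20,-329],
    [-405,20,-329],
    [-405,20,-329]
  ],
  "turn": [1.22,1.22,1.22,1.22,1.22,1.22,1.22,1.22,1.22,1.22,1.22,1.22,1.22,1.22],
  "fingers": [1,1,1,1,1,1,1,1,1,1,1,1,1,1],
  "force": 20
}}

```text
t: 1.6
tool_pos: [0.3497, 0.0012, 0.2035]
ee_rot: [[1.0, -0.001, -0.004], [0.004, -0.001, 1.0], [-0.001, -1.0, -0.001]]
ft_force: [1.2, 0.4, -0.3]
finger_gap: -0.0003
```

```bash
cat >> h.py <<'E'
def st():
    s=r.read_state(); print('t',round(s['t'],2),'pos',np.round(s['tool_pos'],4),'gap',round(s['finger_gap'],4),'F',np.round(s['ft_force'],2)); return s
def off(target,s=None,psi=0.0):
    s=s or r.read_state(); R=np.array(s['ee_rot']); d=(np.array(target)-np.array(s['tool_pos']))
    cur=np.arctan2(R[1,0],R[0,0]); print('off',np.round(R.T@d*1000,1),'turn',round(cur-psi,4),'dn',R[:,1].round(4))
def crop(d,x0,y0,w,h,k,fn): cv2.imwrite('pics/'+fn,cv2.cvtColor(cv2.resize(d['frame'][y0:y0+h,x0:x0+w],None,fx=k,fy=k,interpolation=cv2.INTER_CUBIC),cv2.COLOR_RGB2BGR))
E
python3 - <<'E'
from h import *
s=st(); print(np.round(s['ee_rot'],3),np.round(s['q'],3))
t=grab('top','top1.png'); S=grab('scene','scene1.png')
tip=np.array(s['tool_pos'])+.025*np.array(s['ee_rot'])[:,1]
print(proj(t,tip),proj(S,tip))
# cap masks
for d,b,n in((t,(360,220,420,270),'t'),(S,(400,195,445,235),'s')):
    x0,y0,x1,y1=b; g=d['frame'][y0:y1,x0:x1].astype(int).max(2); m=(g<110).astype(np.uint8)
    c=max(cv2.findContours(m,0,cv2.CHAIN_APPROX_NONE)[0],key=len); print(n,cv2.boundingRect(c),cv2.fitEllipse(c),b)
E
```

```text
t 1.6 pos [0.3497 0.0012 0.2035] gap -0.0003 F [ 1.2   0.41 -0.3 ]
[[ 1.    -0.001 -0.004]
 [ 0.004 -0.001  1.   ]
 [-0.001 -1.    -0.001]] [-1.880e-01 -4.170e-01 -3.400e-01  1.648e+00 -1.000e-03  1.378e+00]
[255.37508869 295.78235787] [339.34227133 222.82094149]
t (19, 16, 21, 22) ((28.88747787475586, 26.5577449798584), (20.29616355895996, 21.007680892944336), 156.2928009033203) (360, 220, 420, 270)
s (11, 9, 22, 25) ((22.159460067749023, 22.648990631103516), (20.33039093017578, 23.89984703063965), 9.60753059387207) (400, 195, 445, 235)
```

```bash
python3 - <<'E'
import cv2
a=cv2.imread('pics/top1.png')[100:330,150:460];b=cv2.imread('pics/scene1.png')[130:330,200:450]
cv2.imwrite('pics/a1.png',cv2.resize(a,None,fx=2.5,fy=2.5,interpolation=2));cv2.imwrite('pics/b1.png',cv2.resize(b,None,fx=3,fy=3,interpolation=2))
E
```

```text
(no output)
```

View pics/a1.png

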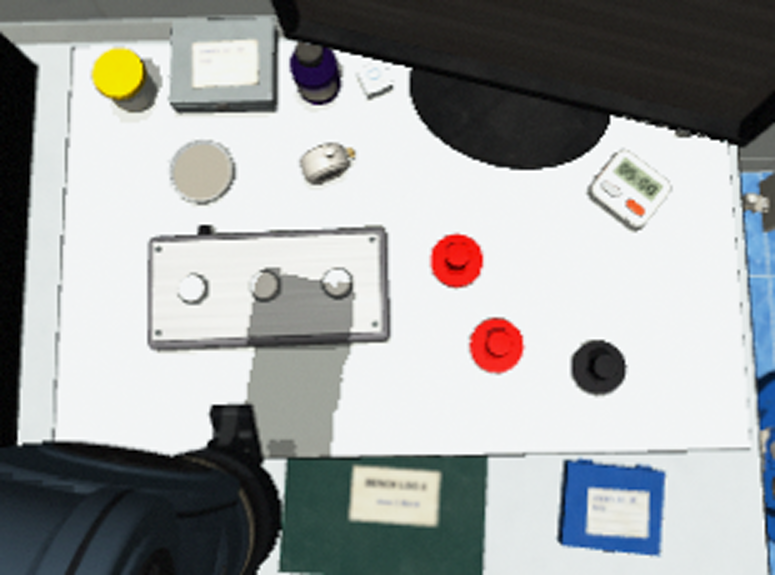

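View pics/b1.png

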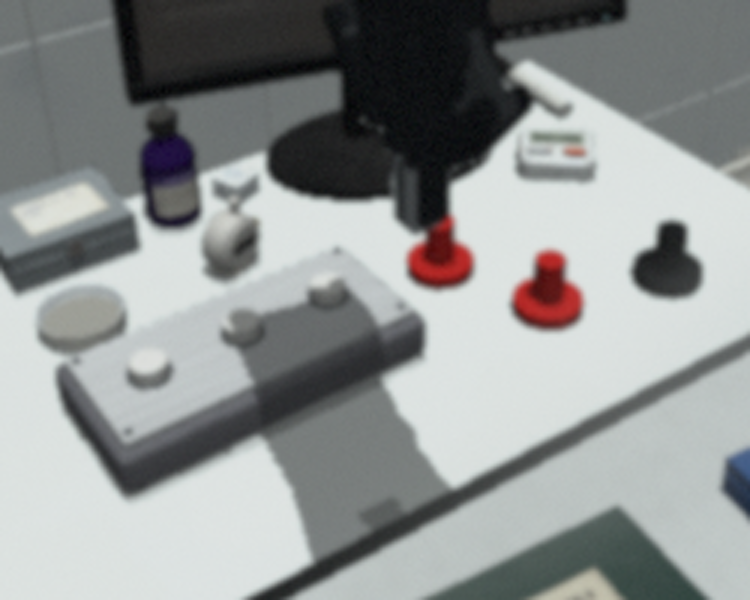

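```bash
python3 - <<'E'
from h import *
s=st(); t=grab('top'); S=grab('scene')
p=np.array(s['tool_pos'])
for dz in (-.025,0,.03,.06): print(dz,proj(t,p+[0,0,dz]).round(1),proj(S,p+[0,0,dz]).round(1))
print(at_z(t,244,270,.18),at_z(S,338,207,.18))
crop(S,290,130,110,110,6,'c1.png'); crop(t,200,230,110,110,6,'c2.png')
E
```

```text
t 1.7 pos [0.3498 0.0014 0.2036] gap 0.0003 F [-0.13 -0.18 -0.73]
-0.025 [255.2 295.7] [339.2 222.8]
0 [252.9 296.9] [339.1 208.8]
0.03 [249.9 298.5] [339.  191.2]
0.06 [246.6 300.2] [338.9 172.4]
[0.39604912 0.0222589  0.18      ] [ 0.38193013 -0.01885178  0.18      ]
```

View pics/c1.png

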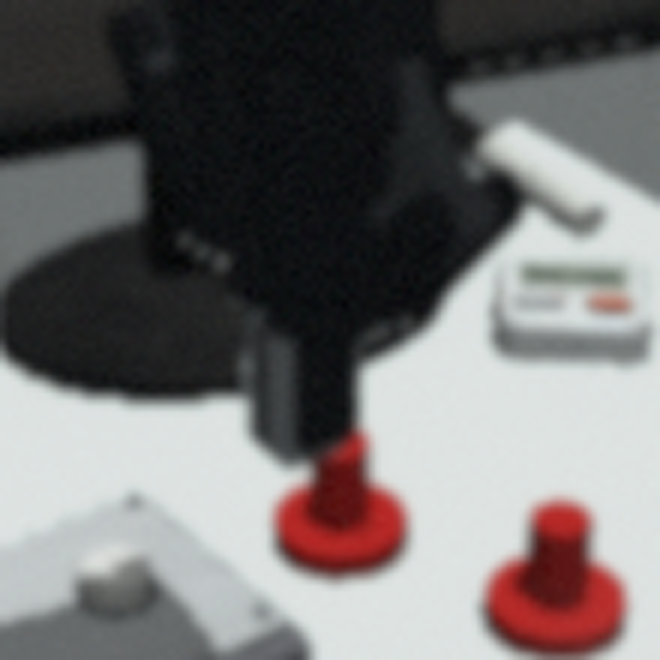

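View pics/c2.png

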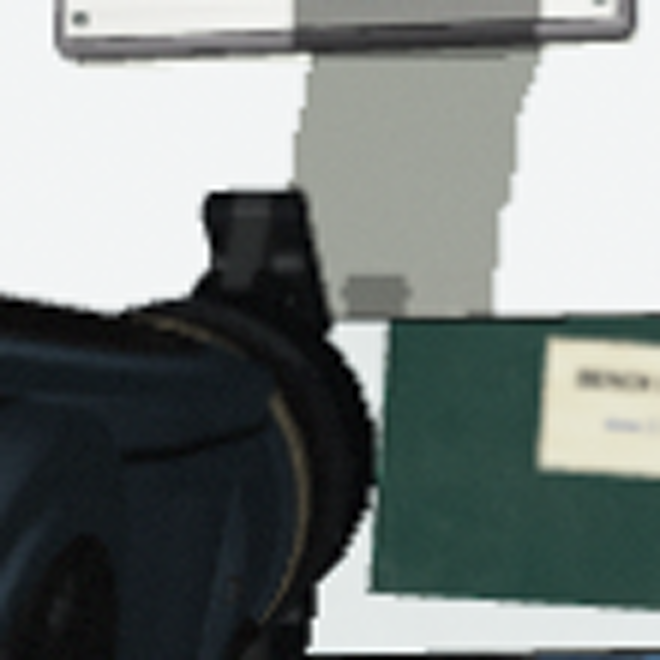

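Emit:
{"api": "carry_out", "payload": {
  "offset": [
    [165,40,21],
    [165,40,21],
    [165,40,21],
    [165,84,21],
    [165,84,21],
    [165,84,21],
    [165,84,21]
  ],
  "turn": [0,0,0,0,0,0,0],
  "fingers": [1,1,1,1,1,1,1]
}}

```text
t: 2.5
tool_pos: [0.5147, 0.0234, 0.1211]
ee_rot: [[1.0, 0.001, -0.006], [0.006, -0.001, 1.0], [0.001, -1.0, -0.002]]
ft_force: [0.2, -0.1, 0.6]
finger_gap: 0.0
```

```bash
python3 - <<'E'
from h import *
s=st(); t=grab('top'); S=grab('scene')
p=np.array(s['tool_pos'])
for dz in (-.025,0,.03,.06): print(dz,proj(t,p+[0,0,dz]).round(1),proj(S,p+[0,0,dz]).round(1))
crop(S,210,150,130,130,5,'c3.png'); crop(t,180,150,160,130,4,'c4.png')
E
```

```text
t 2.5 pos [0.5147 0.0234 0.1211] gap 0.0 F [ 0.19 -0.13  0.6 ]
-0.025 [252.  211.9] [278.  217.9]
0 [249.9 210.2] [276.8 206.7]
0.03 [247.2 208.1] [275.3 192.8]
0.06 [244.3 205.9] [273.7 178.2]
```

View pics/c3.png

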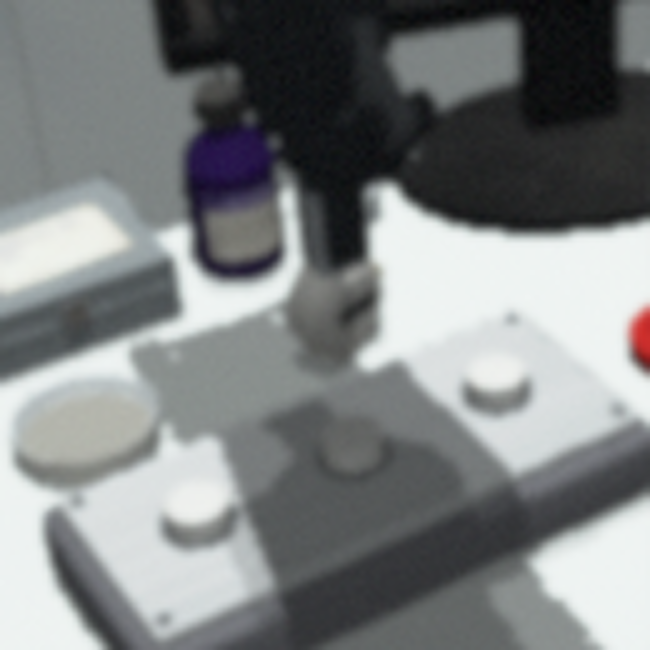

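View pics/c4.png

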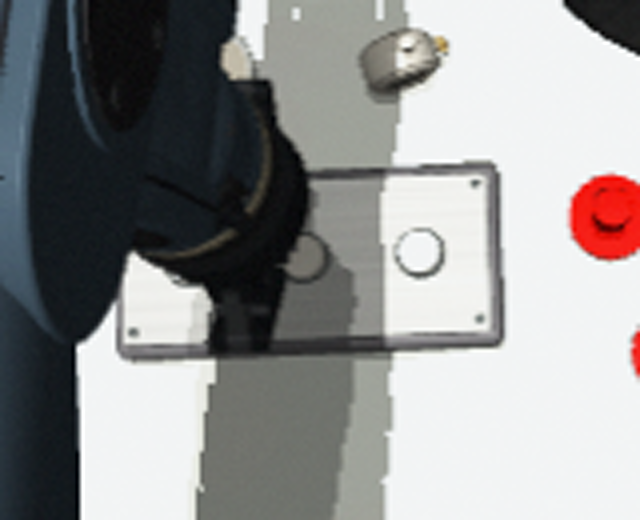

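Both scene views put the fingertip end near the TCP pixel, about 25 mm above where the text puts it. I'll come down under force feedback and trust neither figure.

Emit:
{"api": "carry_out", "payload": {
  "offset": [
    [0,20,0],
    [0,38,-1],
    [0,40,-1],
    [0,40,-1]
  ],
  "turn": [0,0,0,0],
  "fingers": [1,1,1,1]
}}

```text
t: 3.0
tool_pos: [0.5156, 0.0218, 0.0833]
ee_rot: [[1.0, 0.005, -0.005], [0.005, -0.002, 1.0], [0.005, -1.0, -0.002]]
ft_force: [0.8, -0.4, 0.4]
finger_gap: -0.0
```

```bash
python3 - <<'E'
from h import *
s=st(); S=grab('scene')
p=np.array(s['tool_pos'])
for dz in (-.025,0): print(dz,proj(S,p+[0,0,dz]).round(1))
crop(S,230,190,100,80,7,'c5.png')
E
```

```text
t 3.0 pos [0.5156 0.0218 0.0833] gap -0.0 F [ 0.76 -0.4   0.43]
-0.025 [280.3 233.4]
0 [279.2 222.9]
```

View pics/c5.png

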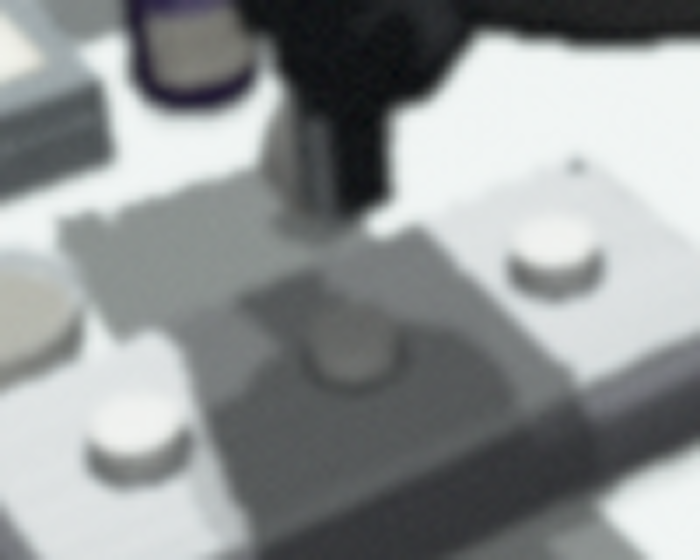

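Emit:
{"api": "carry_out", "payload": {
  "offset": [
    [-1,3,0],
    [-1,5,0],
    [-1,5,0]
  ],
  "turn": [0,0,0],
  "fingers": [1,1,1]
}}

```text
t: 3.35
tool_pos: [0.5154, 0.0218, 0.0792]
ee_rot: [[1.0, 0.007, -0.005], [0.005, -0.002, 1.0], [0.007, -1.0, -0.002]]
ft_force: [-0.2, -0.5, -0.4]
finger_gap: -0.0001
```

Emit:
{"api": "carry_out", "payload": {
  "offset": [
    [0,2,0],
    [0,3,0],
    [0,3,0]
  ],
  "turn": [0,0,0],
  "fingers": [1,1,1]
}}

```text
t: 3.65
tool_pos: [0.5152, 0.0218, 0.0758]
ee_rot: [[1.0, 0.006, -0.005], [0.005, -0.002, 1.0], [0.006, -1.0, -0.002]]
ft_force: [-0.3, 0.7, -0.0]
finger_gap: -0.0
```

Emit:
{"api": "carry_out", "payload": {
  "offset": [
    [0,1,0],
    [0,2,0],
    [0,2,0]
  ],
  "turn": [0,0,0],
  "fingers": [1,1,1]
}}

```text
t: 3.95
tool_pos: [0.515, 0.0218, 0.0736]
ee_rot: [[1.0, 0.006, -0.005], [0.005, -0.002, 1.0], [0.006, -1.0, -0.002]]
ft_force: [0.1, -0.1, 0.6]
finger_gap: 0.0003
```

Emit:
{"api": "carry_out", "payload": {
  "offset": [
    [0,1,0],
    [0,2,0],
    [0,2,0]
  ],
  "turn": [0,0,0],
  "fingers": [1,1,1]
}}

```text
t: 4.25
tool_pos: [0.5149, 0.0218, 0.0714]
ee_rot: [[1.0, 0.005, -0.005], [0.005, -0.002, 1.0], [0.005, -1.0, -0.002]]
ft_force: [0.4, 0.3, -0.4]
finger_gap: 0.0001
```

```bash
python3 - <<'E'
from h import *
s=st(); S=grab('scene')
crop(S,230,190,100,80,7,'c6.png')
E
```

```text
t 4.25 pos [0.5149 0.0218 0.0714] gap 0.0001 F [ 0.43  0.29 -0.41]
```

View pics/c6.png

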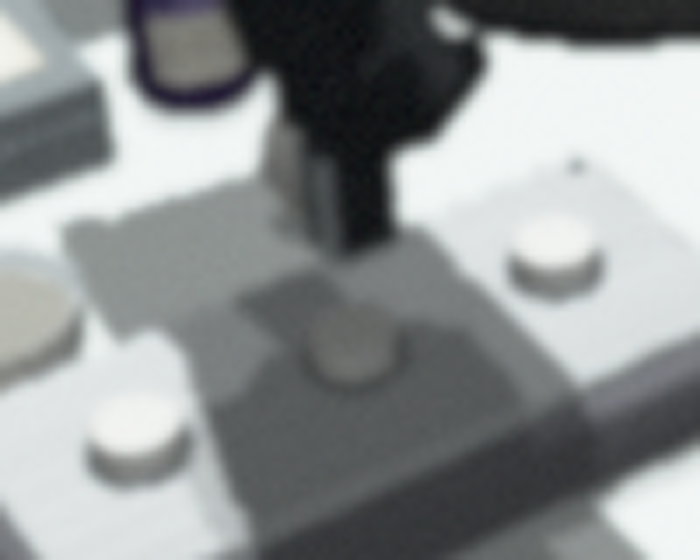

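Emit:
{"api": "carry_out", "payload": {
  "offset": [
    [0,2,0],
    [0,3,0],
    [0,3,0]
  ],
  "turn": [0,0,0],
  "fingers": [1,1,1]
}}

```text
t: 4.6
tool_pos: [0.5147, 0.0219, 0.0681]
ee_rot: [[1.0, 0.005, -0.005], [0.005, -0.002, 1.0], [0.005, -1.0, -0.002]]
ft_force: [0.3, -0.3, -0.1]
finger_gap: -0.0001
```

Emit:
{"api": "carry_out", "payload": {
  "offset": [
    [0,2,0],
    [0,3,0],
    [0,3,0]
  ],
  "turn": [0,0,0],
  "fingers": [1,1,1]
}}

```text
t: 4.9
tool_pos: [0.5145, 0.0219, 0.0648]
ee_rot: [[1.0, 0.004, -0.005], [0.005, -0.002, 1.0], [0.004, -1.0, -0.002]]
ft_force: [0.7, -0.1, 0.4]
finger_gap: 0.0001
```

Emit:
{"api": "carry_out", "payload": {
  "offset": [
    [0,2,0],
    [0,3,0],
    [0,3,0]
  ],
  "turn": [0,0,0],
  "fingers": [1,1,1]
}}

```text
t: 5.2
tool_pos: [0.5143, 0.0219, 0.0615]
ee_rot: [[1.0, 0.004, -0.005], [0.005, -0.002, 1.0], [0.004, -1.0, -0.002]]
ft_force: [-0.3, 0.3, -0.3]
finger_gap: 0.0006
```

Emit:
{"api": "carry_out", "payload": {
  "offset": [
    [0,1,0],
    [0,2,0],
    [0,2,0]
  ],
  "turn": [0,0,0],
  "fingers": [1,1,1]
}}

```text
t: 5.5
tool_pos: [0.5142, 0.0219, 0.0593]
ee_rot: [[1.0, 0.003, -0.005], [0.005, -0.002, 1.0], [0.003, -1.0, -0.002]]
ft_force: [0.6, -0.6, -1.0]
finger_gap: 0.0002
```

Emit:
{"api": "carry_out", "payload": {
  "offset": [
    [0,1,0],
    [0,2,0],
    [0,2,0]
  ],
  "turn": [0,0,0],
  "fingers": [1,1,1]
}}

```text
t: 5.8
tool_pos: [0.514, 0.0219, 0.0571]
ee_rot: [[1.0, 0.003, -0.005], [0.005, -0.002, 1.0], [0.003, -1.0, -0.002]]
ft_force: [-0.4, 0.4, 0.6]
finger_gap: 0.0001
```

```bash
python3 - <<'E'
from h import *
s=st(); S=grab('scene')
crop(S,230,190,100,80,7,'c7.png')
E
```

```text
t 5.8 pos [0.514  0.0219 0.0571] gap 0.0001 F [-0.35  0.41  0.59]
```

View pics/c7.png

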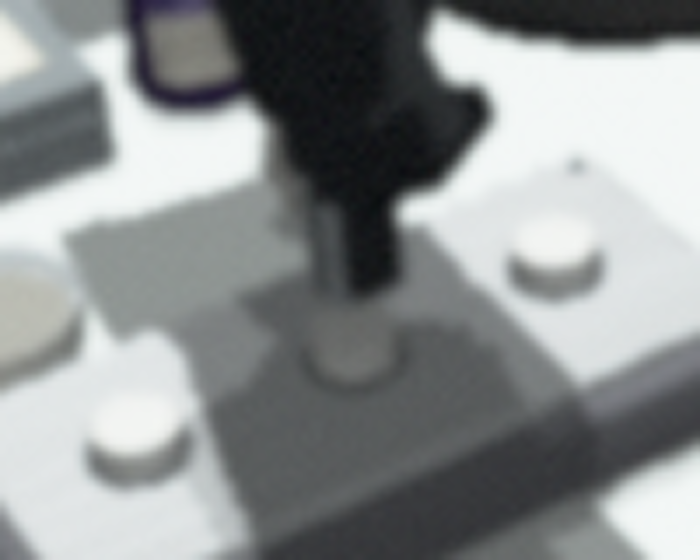

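Emit:
{"api": "carry_out", "payload": {
  "offset": [
    [0,1,0],
    [0,2,0],
    [0,2,0]
  ],
  "turn": [0,0,0],
  "fingers": [1,1,1]
}}

```text
t: 6.15
tool_pos: [0.5139, 0.0219, 0.055]
ee_rot: [[1.0, 0.003, -0.005], [0.005, -0.002, 1.0], [0.003, -1.0, -0.002]]
ft_force: [0.5, 0.8, -0.6]
finger_gap: 0.0001
```

Emit:
{"api": "carry_out", "payload": {
  "offset": [
    [0,1,0],
    [0,2,0],
    [0,2,0]
  ],
  "turn": [0,0,0],
  "fingers": [1,1,1]
}}

```text
t: 6.45
tool_pos: [0.5137, 0.0219, 0.0527]
ee_rot: [[1.0, 0.002, -0.005], [0.005, -0.002, 1.0], [0.002, -1.0, -0.002]]
ft_force: [-0.1, -0.2, 0.0]
finger_gap: 0.0001
```

Emit:
{"api": "carry_out", "payload": {
  "offset": [
    [0,1,0],
    [0,2,0],
    [0,2,0]
  ],
  "turn": [0,0,0],
  "fingers": [1,1,1]
}}

```text
t: 6.75
tool_pos: [0.5135, 0.0219, 0.0505]
ee_rot: [[1.0, 0.002, -0.005], [0.005, -0.002, 1.0], [0.002, -1.0, -0.002]]
ft_force: [-0.3, -0.5, -0.2]
finger_gap: -0.0001
```

Emit:
{"api": "carry_out", "payload": {
  "offset": [
    [0,1,0],
    [0,2,0],
    [0,2,0]
  ],
  "turn": [0,0,0],
  "fingers": [1,1,1]
}}

```text
t: 7.05
tool_pos: [0.5134, 0.0219, 0.0483]
ee_rot: [[1.0, 0.002, -0.005], [0.005, -0.001, 1.0], [0.002, -1.0, -0.001]]
ft_force: [0.4, -0.5, 0.4]
finger_gap: -0.0002
```

```bash
python3 - <<'E'
from h import *
s=st(); S=grab('scene'); print(np.round(s['effort'],2), np.round(s['q'],3), np.round(s['wrist_torque'],3))
crop(S,230,190,100,80,7,'c8.png')
E
```

```text
t 7.05 pos [0.5134 0.0219 0.0483] gap -0.0002 F [ 0.39 -0.49  0.44]
[-1.000e-02 -3.323e+01  3.121e+01 -4.000e-02 -0.000e+00  0.000e+00] [-8.700e-02  5.300e-02 -2.460e-01  1.270e+00 -1.000e-03  1.478e+00] [-0.019  0.001 -0.015]
```

View pics/c8.png

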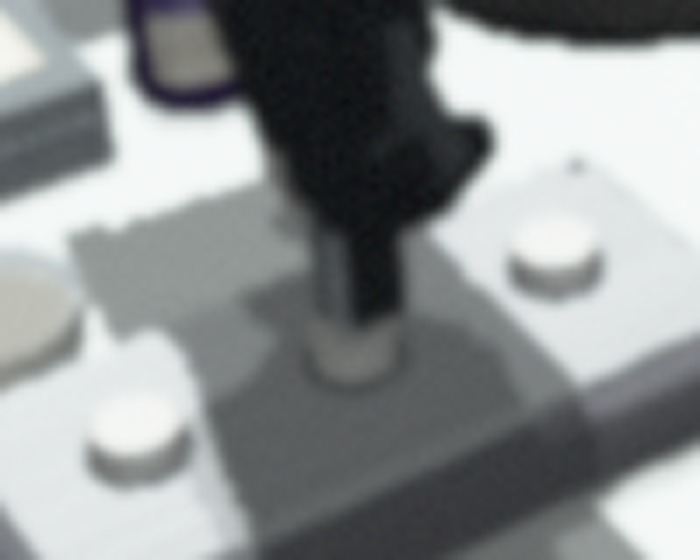

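Emit:
{"api": "carry_out", "payload": {
  "offset": [
    [0,1,0],
    [0,2,0],
    [0,2,0]
  ],
  "turn": [0,0,0],
  "fingers": [1,1,1]
}}

```text
t: 7.4
tool_pos: [0.5133, 0.0219, 0.0462]
ee_rot: [[1.0, 0.001, -0.005], [0.005, -0.001, 1.0], [0.001, -1.0, -0.001]]
ft_force: [-1.2, 0.1, -0.3]
finger_gap: -0.0001
```

Emit:
{"api": "carry_out", "payload": {
  "offset": [
    [0,1,0],
    [0,1.5,0],
    [0,1.5,0]
  ],
  "turn": [0,0,0],
  "fingers": [1,1,1]
}}

```text
t: 7.7
tool_pos: [0.5132, 0.022, 0.0445]
ee_rot: [[1.0, 0.001, -0.005], [0.005, -0.001, 1.0], [0.001, -1.0, -0.001]]
ft_force: [-0.7, -1.3, 0.5]
finger_gap: 0.0
```

Emit:
{"api": "carry_out", "payload": {
  "offset": [
    [0,1,0],
    [0,1.5,0],
    [0,1.5,0]
  ],
  "turn": [0,0,0],
  "fingers": [1,1,1]
}}

```text
t: 8.0
tool_pos: [0.5134, 0.0219, 0.0433]
ee_rot: [[1.0, 0.002, -0.005], [0.005, -0.001, 1.0], [0.001, -1.0, -0.001]]
ft_force: [-0.2, -0.7, 1.4]
finger_gap: -0.0001
```

Emit:
{"api": "carry_out", "payload": {
  "offset": [
    [0,1,0],
    [0,1,0],
    [0,1,0]
  ],
  "turn": [0,0,0],
  "fingers": [1,1,1]
}}

```text
t: 8.3
tool_pos: [0.5134, 0.0219, 0.0426]
ee_rot: [[1.0, 0.002, -0.005], [0.005, -0.001, 1.0], [0.002, -1.0, -0.001]]
ft_force: [-1.5, 0.0, 3.1]
finger_gap: -0.0
```

```bash
python3 - <<'E'
from h import *
s=st(); S=grab('scene')
crop(S,230,190,100,80,7,'c9.png')
E
```

```text
t 8.3 pos [0.5134 0.0219 0.0426] gap -0.0 F [-1.54  0.03  3.06]
```

View pics/c9.png

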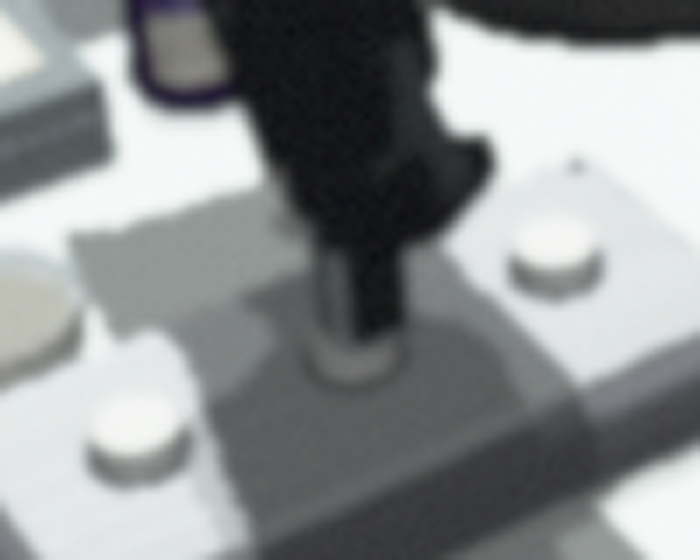

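Emit:
{"api": "carry_out", "payload": {
  "offset": [
    [0,1,0],
    [0,1,0],
    [0,1,0]
  ],
  "turn": [0,0,0],
  "fingers": [1,1,1]
}}

```text
t: 8.65
tool_pos: [0.5134, 0.0219, 0.0416]
ee_rot: [[1.0, 0.002, -0.005], [0.005, -0.002, 1.0], [0.002, -1.0, -0.002]]
ft_force: [-2.6, 0.1, 4.1]
finger_gap: 0.0001
```

Emit:
{"api": "carry_out", "payload": {
  "offset": [
    [0,1,0],
    [0,1,0],
    [0,1,0]
  ],
  "turn": [0,0,0],
  "fingers": [1,1,1]
}}

```text
t: 8.95
tool_pos: [0.5134, 0.0219, 0.0406]
ee_rot: [[1.0, 0.002, -0.005], [0.005, -0.002, 1.0], [0.002, -1.0, -0.002]]
ft_force: [-1.6, 0.3, 4.0]
finger_gap: 0.0001
```

Emit:
{"api": "carry_out", "payload": {
  "offset": [
    [0,1,0],
    [0,1,0],
    [0,1,0]
  ],
  "turn": [0,0,0],
  "fingers": [1,1,1]
}}

```text
t: 9.25
tool_pos: [0.5134, 0.0219, 0.0393]
ee_rot: [[1.0, 0.002, -0.005], [0.005, -0.001, 1.0], [0.002, -1.0, -0.001]]
ft_force: [-0.6, -0.3, 1.5]
finger_gap: -0.0002
```

The force peaked near 4 N and then faded with travel, so the middle key is the worn one. I'll push it through the click.

Emit:
{"api": "carry_out", "payload": {
  "offset": [
    [0,1,0],
    [0,2,0],
    [0,3,0],
    [0,3,0]
  ],
  "turn": [0,0,0,0],
  "fingers": [1,1,1,1]
}}

```text
t: 9.65
tool_pos: [0.5131, 0.022, 0.0357]
ee_rot: [[1.0, 0.001, -0.005], [0.005, -0.001, 1.0], [0.001, -1.0, -0.001]]
ft_force: [0.2, 0.8, -0.4]
finger_gap: -0.0
```

Emit:
{"api": "carry_out", "payload": {
  "offset": [
    [0,-30,0],
    [0,-70,0],
    [0,-70,0],
    [-100,-70,0],
    [-100,-70,0],
    [-100,-70,0]
  ],
  "turn": [0,0,0,0,0,0],
  "fingers": [1,1,1,1,1,1]
}}

```text
t: 10.25
tool_pos: [0.4043, 0.0224, 0.1017]
ee_rot: [[1.0, -0.01, -0.005], [0.005, -0.0, 1.0], [-0.01, -1.0, -0.0]]
ft_force: [0.1, 0.6, -0.0]
finger_gap: -0.0001
```

```bash
python3 - <<'E'
from h import *
s=st(); S=grab('scene')
crop(S,230,190,100,80,7,'c10.png')
E
```

```text
t 10.25 pos [0.4043 0.0224 0.1017] gap -0.0001 F [ 0.13  0.63 -0.  ]
```

View pics/c10.png

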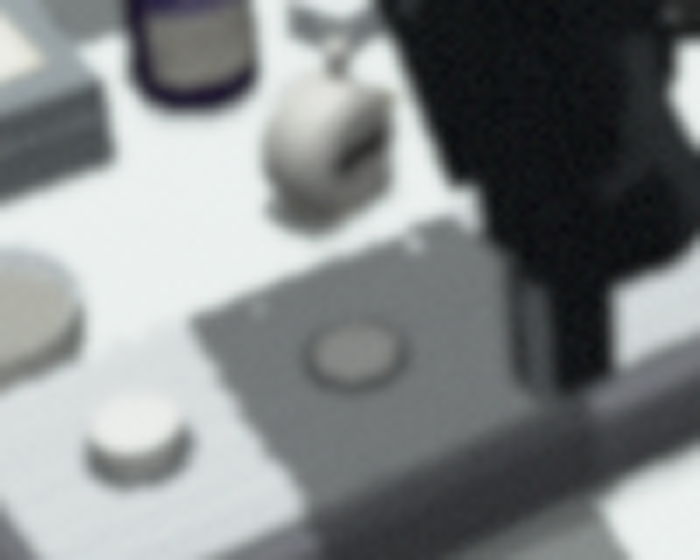

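```bash
cat > fit.py <<'E'
from h import *
from scipy.optimize import minimize
th=np.linspace(0,2*np.pi,60,endpoint=False)
def ring(c,rad,z): return np.c_[c[0]+rad*np.cos(th),c[1]+rad*np.sin(th),np.full(60,z)]
def sil(d,c,sh,k=8,box=None):
    x0,y0,x1,y1=box; m=np.zeros(((y1-y0)*k,(x1-x0)*k),np.uint8)
    for part in sh:
        P=np.vstack([ring(c,rad,z) for rad,z in part]); q=np.array([proj(d,p) for p in P])
        q=((q-[x0,y0]+.5)*k).astype(np.float32); cv2.fillConvexPoly(m,cv2.convexHull(q).astype(np.int32),255)
    return cv2.resize(m,(x1-x0,y1-y0),interpolation=cv2.INTER_AREA)/255.
def capshape(z0=0): return [[(25,0),(25,11)],[(11,14),(11,44)]]
def fitcap(d,box,c0,z0=0,blur=0.7):
    x0,y0,x1,y1=box; g=d['frame'][y0:y1,x0:x1].astype(float).mean(2)
    bg=np.percentile(g,85); fg=np.percentile(g,5); obs=np.clip((bg-g)/(bg-fg),0,1)
    sh=[[(a/1000,z0+b/1000) for a,b in p] for p in capshape()]
    f=lambda c:((cv2.GaussianBlur(sil(d,c,sh,8,box),(0,0),blur)-obs)**2).sum()
    o=minimize(f,c0,method='Nelder-Mead',options=dict(initial_simplex=[c0,[c0[0]+.008,c0[1]],[c0[0],c0[1]+.008]],xatol=2e-4,fatol=1e-3))
    return o.x,o.fun
E
python3 - <<'E'
from fit import *
t=grab('top','top2.png'); S=grab('scene','sc2.png')
print(fitcap(t,(370,226,410,268),[.443,-.271],0,.4)); print(fitcap(S,(404,196,444,234),[.443,-.271],0,.9))
def dark(d,box,n):
    x0,y0,x1,y1=box; crop(d,x0,y0,x1-x0,y1-y0,10,n)
dark(t,(370,226,410,268),'d1.png')
s=st(); off([.443,-.271,.10],s)
E
```

```text
(array([ 0.44130944, -0.27689289]), np.float64(5.987973523743179))
(array([ 0.44106295, -0.27905194]), np.float64(13.457929613516155))
t 10.4 pos [0.4135 0.0215 0.1056] gap -0.0 F [ 0.17 -0.18  0.02]
off [  27.9    6.2 -292.6] turn 0.0053 dn [ 0.0026 -0.0016 -1.    ]
```

View pics/d1.png

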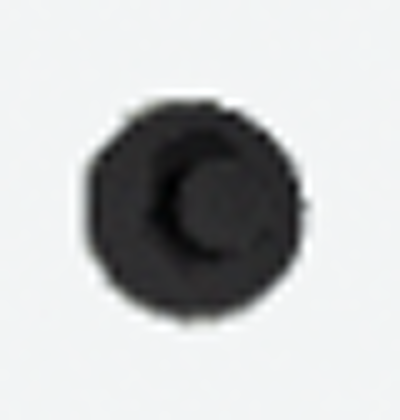

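Both cameras agree on the black cap at (0.441, -0.277), and the middle key is visibly flush in its ring. I'll move over the cap with the jaws partly open.

Emit:
{"api": "carry_out", "payload": {
  "offset": [
    [0,-5,-50],
    [0,-5,-100],
    [0,-5,-150],
    [10,-5,-200],
    [26,-5,-250],
    [26,-5,-298],
    [26,-5,-298],
    [26,-5,-298],
    [26,-5,-298]
  ],
  "turn": [0,0,0,0,0,0,0,0,0],
  "fingers": [-0.3,-0.3,-0.3,-0.3,-0.3,-0.3,-0.3,-0.3,-0.3]
}}

```text
t: 11.3
tool_pos: [0.4417, -0.2762, 0.1111]
ee_rot: [[1.0, 0.003, -0.006], [0.006, -0.001, 1.0], [0.003, -1.0, -0.001]]
ft_force: [0.4, -0.8, 0.6]
finger_gap: 0.0557
```

```bash
python3 - <<'E'
from h import *
s=st(); print(np.round(s['ee_rot'],3)); S=grab('scene');t=grab('top')
off([.441,-.277,.06],s)
p=np.array(s['tool_pos'])
print(proj(S,p),proj(S,p+[0,0,.007]))
crop(S,370,130,100,110,6,'e1.png'); crop(t,300,180,140,110,5,'e2.png')
E
```

```text
t 11.3 pos [ 0.4417 -0.2762  0.1111] gap 0.0557 F [ 0.41 -0.75  0.64]
[[ 1.     0.003 -0.006]
 [ 0.006 -0.001  1.   ]
 [ 0.003 -1.    -0.001]]
off [-0.8 51.1 -0.7] turn 0.0056 dn [ 0.0027 -0.001  -1.    ]
[426.26467732 178.57485797] [426.66223561 175.58729749]
```

View pics/e1.png

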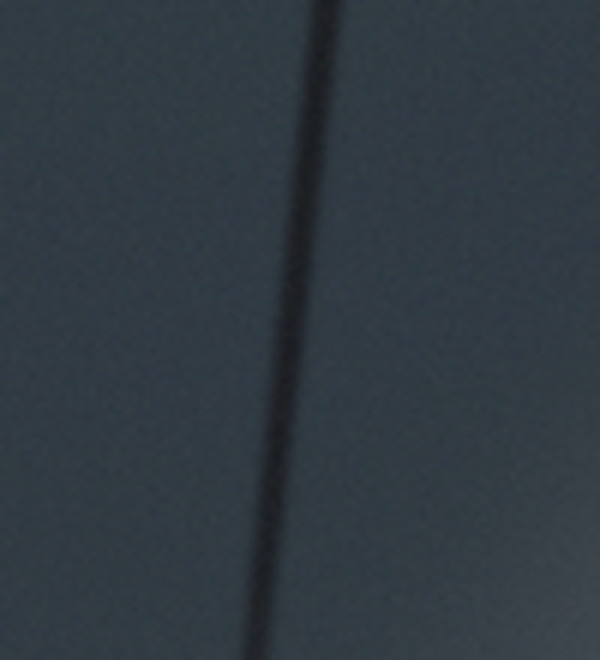

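View pics/e2.png

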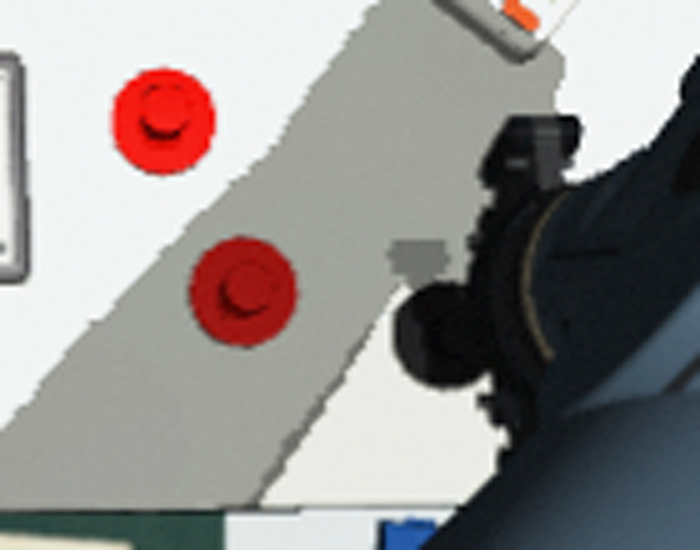

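Emit:
{"api": "carry_out", "payload": {
  "offset": [
    [-1,30,-1],
    [-1,60,-1],
    [-1,80,-1],
    [-1,85,-1],
    [-1,85,-1],
    [-1,85,-1]
  ],
  "turn": [0,0,0,0,0,0],
  "fingers": [-0.3,-0.3,-0.3,-0.3,-0.3,-0.3]
}}

```text
t: 12.0
tool_pos: [0.4418, -0.2766, 0.0278]
ee_rot: [[1.0, 0.005, -0.008], [0.008, -0.003, 1.0], [0.005, -1.0, -0.003]]
ft_force: [0.1, 0.2, 0.4]
finger_gap: 0.0556
```

```bash
python3 - <<'E'
from h import *
s=st(); t=grab('top')
off([.441,-.277,.010],s)
crop(t,340,200,100,90,7,'e3.png')
E
```

```text
t 12.0 pos [ 0.4418 -0.2766  0.0278] gap 0.0556 F [0.12 0.24 0.41]
off [-0.9 17.8 -0.3] turn 0.008 dn [ 0.0048 -0.0029 -1.    ]
```

View pics/e3.png

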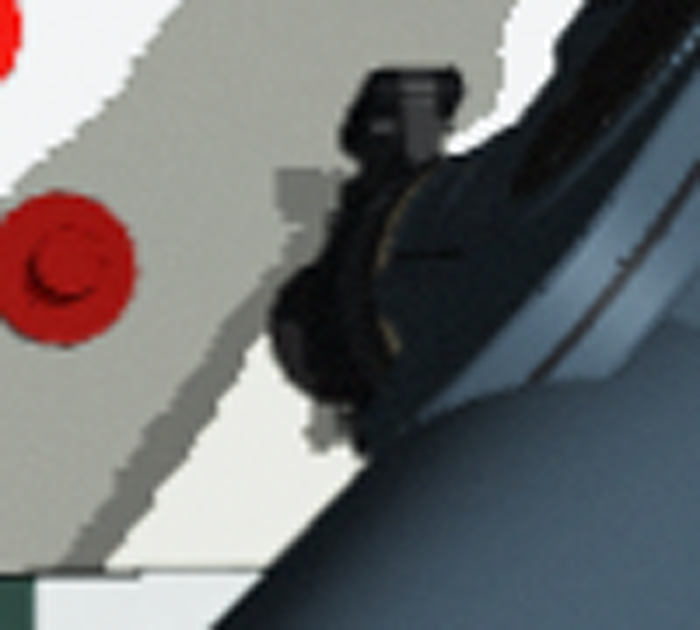

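Emit:
{"api": "carry_out", "payload": {
  "offset": [
    [-1,5,0],
    [-1,9,0],
    [-1,9,0]
  ],
  "turn": [0,0,0],
  "fingers": [-0.3,-0.3,-0.3]
}}

```text
t: 12.35
tool_pos: [0.4409, -0.277, 0.0189]
ee_rot: [[1.0, 0.005, -0.008], [0.008, -0.003, 1.0], [0.005, -1.0, -0.003]]
ft_force: [0.3, -0.0, 1.0]
finger_gap: 0.0554
```

Emit:
{"api": "carry_out", "payload": {
  "offset": [
    [0,4,0],
    [0,7,0],
    [0,7,0]
  ],
  "turn": [0,0,0],
  "fingers": [-0.3,-0.3,-0.3]
}}

```text
t: 12.65
tool_pos: [0.4404, -0.2766, 0.0111]
ee_rot: [[1.0, 0.004, -0.007], [0.007, -0.002, 1.0], [0.004, -1.0, -0.002]]
ft_force: [-1.4, -0.5, -0.1]
finger_gap: 0.0556
```

Now I'll close on the knob.

Emit:
{"api": "carry_out", "payload": {
  "offset": [
    [0,0,0],
    [0,0,0],
    [0,0,0],
    [0,0,0],
    [0,0,0],
    [0,0,0],
    [0,0,0],
    [0,0,0]
  ],
  "turn": [0,0,0,0,0,0,0,0],
  "fingers": [0.2,0.4,0.6,1,1,1,1,1],
  "force": 30
}}

```text
t: 13.45
tool_pos: [0.4405, -0.2767, 0.0112]
ee_rot: [[1.0, 0.004, -0.007], [0.007, -0.002, 1.0], [0.004, -1.0, -0.002]]
ft_force: [0.8, -0.3, 0.2]
finger_gap: 0.0208
```

Emit:
{"api": "carry_out", "payload": {
  "offset": [
    [0,-10,0],
    [0,-30,0],
    [0,-60,0],
    [0,-90,0],
    [0,-100,0],
    [0,-100,0]
  ],
  "turn": [0,0,0,0,0,0],
  "fingers": [1,1,1,1,1,1]
}}

```text
t: 14.05
tool_pos: [0.4415, -0.2776, 0.1136]
ee_rot: [[1.0, 0.008, -0.007], [0.008, -0.005, 1.0], [0.008, -1.0, -0.006]]
ft_force: [0.2, 0.9, -1.2]
finger_gap: 0.0205
```

```bash
python3 - <<'E'
from h import *
s=st(); t=grab('top')
off([.41,.022,.115],s)
crop(t,250,180,190,110,4,'e4.png')
E
```

```text
t 14.05 pos [ 0.4415 -0.2776  0.1136] gap 0.0205 F [ 0.18  0.89 -1.24]
off [-29.2  -3.3 299.8] turn 0.0075 dn [ 0.0078 -0.0055 -1.    ]
```

View pics/e4.png

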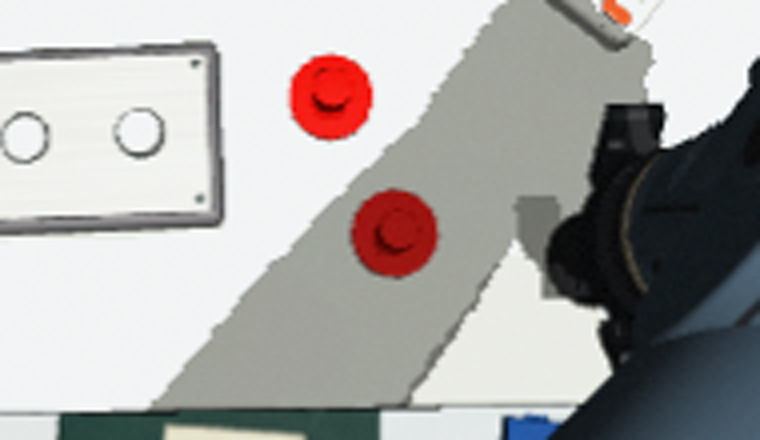

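Emit:
{"api": "carry_out", "payload": {
  "offset": [
    [-20,-5,50],
    [-20,-5,100],
    [-20,-5,150],
    [-20,-5,200],
    [-20,-5,250],
    [-18,-5,299],
    [-18,-5,299],
    [-18,-5,299],
    [-18,-5,299]
  ],
  "turn": [0,0,0,0,0,0,0,0,0],
  "fingers": [1,1,1,1,1,1,1,1,1]
}}

```text
t: 15.0
tool_pos: [0.4194, 0.0214, 0.1141]
ee_rot: [[1.0, 0.003, -0.007], [0.007, -0.004, 1.0], [0.003, -1.0, -0.004]]
ft_force: [-0.5, -0.7, -0.4]
finger_gap: 0.0209
```

```bash
python3 - <<'E'
from fit import *
s=st(); S=grab('scene','f1s.png'); t=grab('top','f1t.png'); p=np.array(s['tool_pos'])
print(proj(S,p),proj(t,p))
crop(S,230,150,130,130,5,'f1.png'); crop(t,190,180,130,100,6,'f2.png')
E
```

```text
t 15.0 pos [0.4194 0.0214 0.1141] gap 0.0209 F [-0.49 -0.71 -0.36]
[305.11868521 237.10134449] [250.84682908 257.62291985]
```

View pics/f1.png

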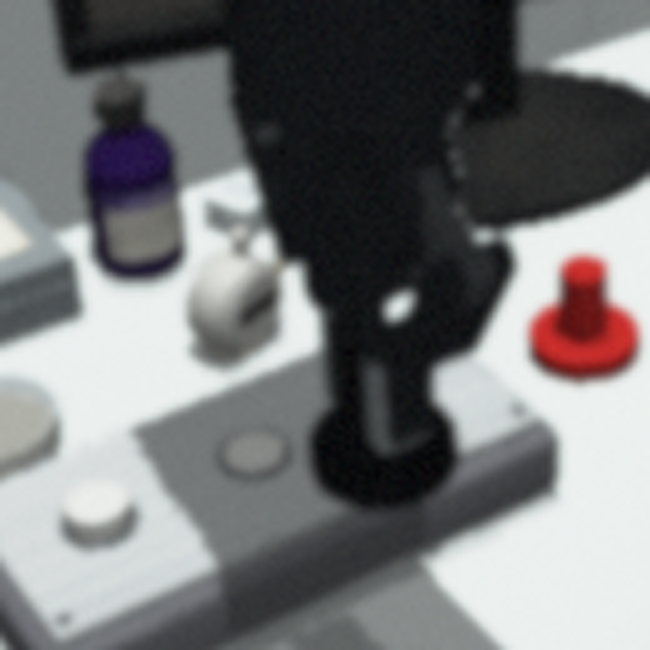

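View pics/f2.png

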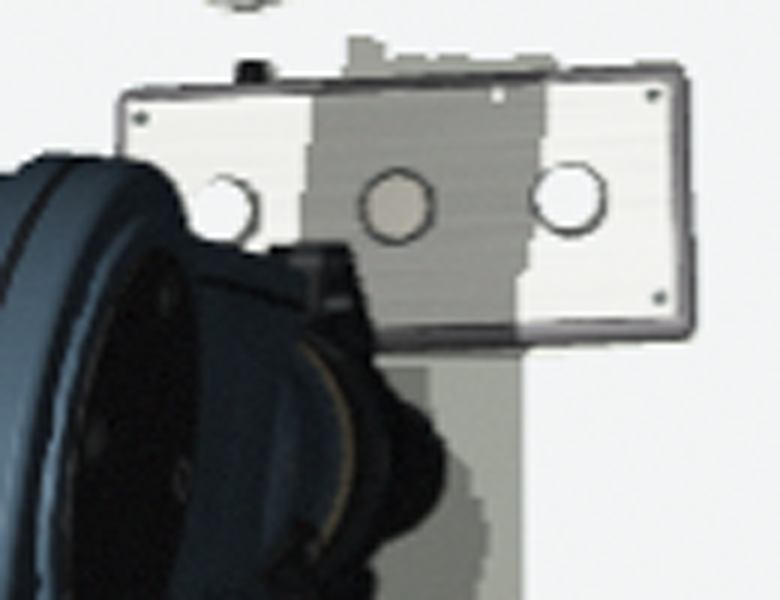

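```bash
python3 - <<'E'
from fit import *
s=st(); S=vision.grab_frame('scene'); t=vision.grab_frame('top')
print('top mid',at_z(t,255.7,213.9,.043),'scene mid',at_z(S,280.6,240.0,.043))
# refine latched key: dark ring ellipse via threshold in top
for d,b,n,k in((t,(244,203,268,226),'t',8),(S,(268,230,296,252),'s',8)):
    x0,y0,x1,y1=b; g=cv2.resize(d['frame'][y0:y1,x0:x1],None,fx=k,fy=k,interpolation=2).mean(2)
    bgv=np.median(g); m=(g<bgv-22).astype(np.uint8) if n=='t' else (g<bgv-8).astype(np.uint8)
    cs=sorted(cv2.findContours(m,0,cv2.CHAIN_APPROX_NONE)[0],key=lambda c:-cv2.contourArea(c))[:2]
    for c in cs:
        if len(c)>20:
            e=cv2.fitEllipse(c); u=(np.array(e[0])+.5)/k-.5+[x0,y0]; print(n,u.round(2),np.array(e[1])/k,at_z(d,*u,.042).round(4))
sh=lambda z0:[[(.025,z0),(.025,z0+.011)]]
# scene held-cap: compare projected discs
p=np.array(s['tool_pos'])
z0=.103
P=np.vstack([ring(p[:2],.025,z0),ring(p[:2],.025,z0+.011)]); q=np.array([proj(S,x) for x in P]); print('pred cap bbox scene',q.min(0),q.max(0))
print('obs from crop',230+310/5,230+457/5,'bottom',150+506/5)
E
```

```text
t 15.1 pos [0.4199 0.0207 0.1147] gap 0.0209 F [ 0.05  0.71 -0.21]
top mid [0.51718172 0.02411269 0.043     ] scene mid [0.51514249 0.02282062 0.043     ]
t [255.71 214.05] [13.13889885 13.71545219] [0.517  0.0242 0.042 ]
t [246.39 222.61] [6.39760303 7.75930977] [0.498  0.0449 0.042 ]
s [293.16 239.21] [ 5.62776232 20.93141747] [0.5046 0.0014 0.042 ]
s [280.45 240.52] [11.08425713 15.38491249] [0.5151 0.0233 0.042 ]
pred cap bbox scene [290.14654882 227.44565519] [320.68826675 252.06602878]
obs from crop 292.0 321.4 bottom 251.2
```

Emit:
{"api": "carry_out", "payload": {
  "offset": [
    [50,0,1],
    [96,5,3],
    [96,20,3],
    [96,40,3],
    [96,40,3],
    [96,40,3]
  ],
  "turn": [0,0,0,0,0,0],
  "fingers": [1,1,1,1,1,1]
}}

```text
t: 15.8
tool_pos: [0.5154, 0.0233, 0.0752]
ee_rot: [[1.0, 0.003, -0.003], [0.003, -0.003, 1.0], [0.003, -1.0, -0.003]]
ft_force: [0.7, -0.1, -0.5]
finger_gap: 0.0204
```

```bash
python3 - <<'E'
from fit import *
s=st(); off([.516,.024,.06],s); S=grab('scene','g1s.png'); p=np.array(s['tool_pos'])
z0=p[2]-.0112
for rr,zz in((.025,z0),(.025,z0+.011)):
    q=np.array([proj(S,x) for x in ring(p[:2],rr,zz)]); print(q.min(0),q.max(0))
crop(S,230,180,110,90,7,'g1.png')
E
```

```text
t 15.8 pos [0.5154 0.0233 0.0752] gap 0.0204 F [ 0.67 -0.07 -0.5 ]
off [ 0.6 15.2  0.8] turn 0.003 dn [ 0.0027 -0.0033 -1.    ]
[266.03559819 223.25030806] [292.716469   239.95576097]
[265.42618893 218.6820674 ] [292.32253857 235.26409713]
```

View pics/g1.png

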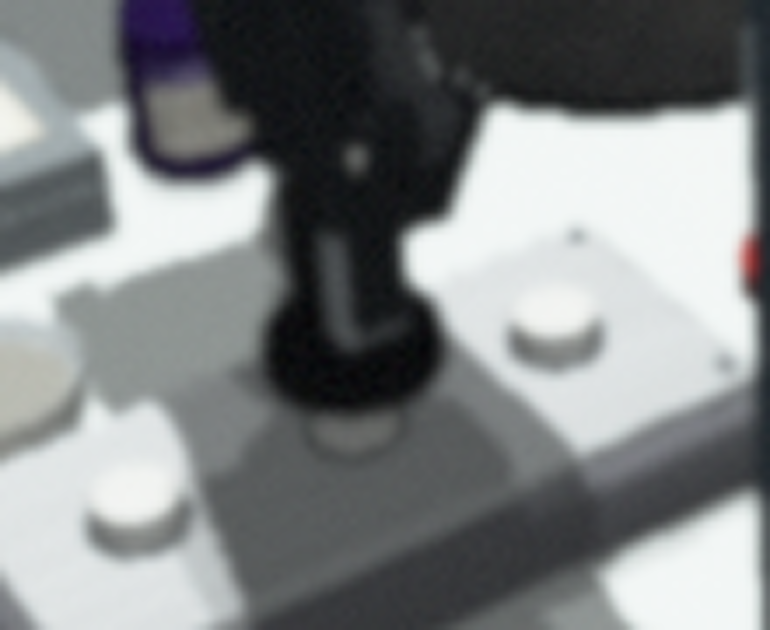

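Emit:
{"api": "carry_out", "payload": {
  "offset": [
    [1,8,1],
    [1,15,1],
    [1,18,1],
    [1,19,1],
    [1,19,1]
  ],
  "turn": [0,0,0,0,0],
  "fingers": [1,1,1,1,1]
}}

```text
t: 16.35
tool_pos: [0.5171, 0.0244, 0.0571]
ee_rot: [[1.0, 0.005, -0.003], [0.003, -0.003, 1.0], [0.005, -1.0, -0.003]]
ft_force: [-0.6, -0.5, -0.9]
finger_gap: 0.0206
```

Emit:
{"api": "carry_out", "payload": {
  "offset": [
    [0,1,0],
    [0,2,0],
    [0,2,0]
  ],
  "turn": [0,0,0],
  "fingers": [1,1,1]
}}

```text
t: 16.65
tool_pos: [0.5171, 0.0244, 0.055]
ee_rot: [[1.0, 0.005, -0.003], [0.003, -0.003, 1.0], [0.005, -1.0, -0.003]]
ft_force: [0.2, -1.5, -1.2]
finger_gap: 0.0203
```

Emit:
{"api": "carry_out", "payload": {
  "offset": [
    [0,1,0],
    [0,2,0],
    [0,2,0]
  ],
  "turn": [0,0,0],
  "fingers": [1,1,1]
}}

```text
t: 16.95
tool_pos: [0.5169, 0.0244, 0.0528]
ee_rot: [[1.0, 0.004, -0.004], [0.004, -0.003, 1.0], [0.004, -1.0, -0.003]]
ft_force: [-0.1, 0.1, -0.6]
finger_gap: 0.0206
```

Emit:
{"api": "carry_out", "payload": {
  "offset": [
    [0,1,0],
    [0,1.5,0],
    [0,1.5,0]
  ],
  "turn": [0,0,0],
  "fingers": [1,1,1]
}}

```text
t: 17.25
tool_pos: [0.5169, 0.0244, 0.0513]
ee_rot: [[1.0, 0.004, -0.003], [0.004, -0.003, 1.0], [0.004, -1.0, -0.003]]
ft_force: [0.1, -1.1, -1.1]
finger_gap: 0.0207
```

Emit:
{"api": "carry_out", "payload": {
  "offset": [
    [0,1,0],
    [0,1,0],
    [0,1,0]
  ],
  "turn": [0,0,0],
  "fingers": [1,1,1]
}}

```text
t: 17.55
tool_pos: [0.5171, 0.0243, 0.0511]
ee_rot: [[1.0, 0.005, -0.003], [0.003, -0.004, 1.0], [0.005, -1.0, -0.004]]
ft_force: [-2.2, -0.4, 4.8]
finger_gap: 0.0205
```

The cap touched down at TCP z 0.0511, and seating on the plate was expected at 0.0512. I'll check in the picture before letting go.

```bash
python3 - <<'E'
from fit import *
s=st(); S=grab('scene','g2s.png')
crop(S,230,180,110,90,7,'g2.png')
E
```

```text
t 17.55 pos [0.5171 0.0243 0.0511] gap 0.0205 F [-2.16 -0.4   4.84]
```

View pics/g2.png

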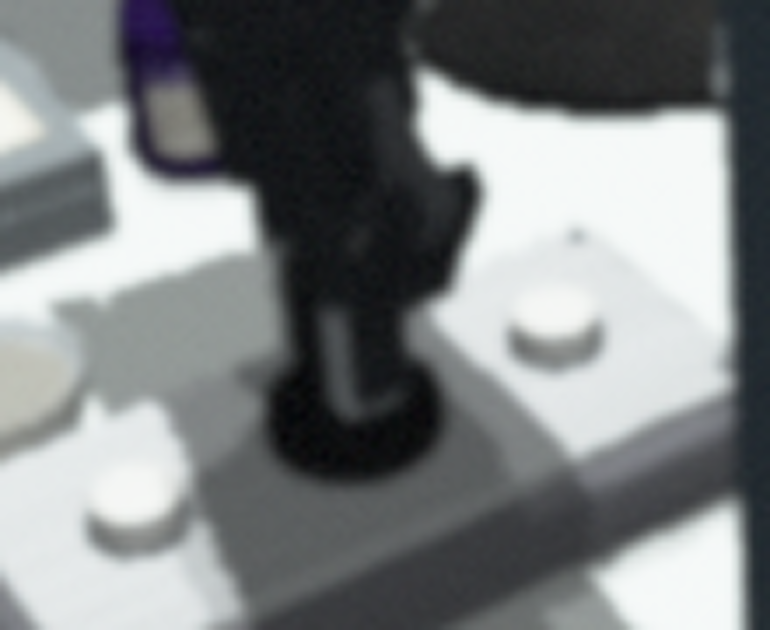

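Emit:
{"api": "carry_out", "payload": {
  "offset": [
    [0,-0.5,0],
    [0,-0.5,0],
    [0,-0.5,0],
    [0,-0.5,0],
    [0,-0.5,0],
    [0,-0.5,0]
  ],
  "turn": [0,0,0,0,0,0],
  "fingers": [0.4,0.3,0.2,0,0,0]
}}

```text
t: 18.2
tool_pos: [0.517, 0.0243, 0.0514]
ee_rot: [[1.0, 0.004, -0.003], [0.003, -0.004, 1.0], [0.004, -1.0, -0.004]]
ft_force: [-0.6, -0.3, 0.0]
finger_gap: 0.0427
```

Emit:
{"api": "carry_out", "payload": {
  "offset": [
    [0,-10,0],
    [0,-30,0],
    [0,-60,0],
    [0,-90,0],
    [-50,-90,0],
    [-100,-90,0],
    [-150,-90,0],
    [-150,-90,0],
    [-150,-90,0]
  ],
  "turn": [0,0,0,0,0,0,0,0,0],
  "fingers": [0,0,0,0,0,0,0,0,0]
}}

```text
t: 19.1
tool_pos: [0.3662, 0.0242, 0.1415]
ee_rot: [[1.0, 0.007, -0.003], [0.003, -0.004, 1.0], [0.007, -1.0, -0.004]]
ft_force: [1.3, 0.3, 0.5]
finger_gap: 0.0427
```

```bash
python3 - <<'E'
from fit import *
s=st(); S=grab('scene','h1s.png'); t=grab('top','h1t.png')
crop(S,210,160,140,110,5.5,'h1.png'); crop(t,190,140,250,130,3.2,'h2.png')
E
```

```text
t 19.1 pos [0.3662 0.0242 0.1415] gap 0.0427 F [1.32 0.34 0.55]
```

View pics/h1.png

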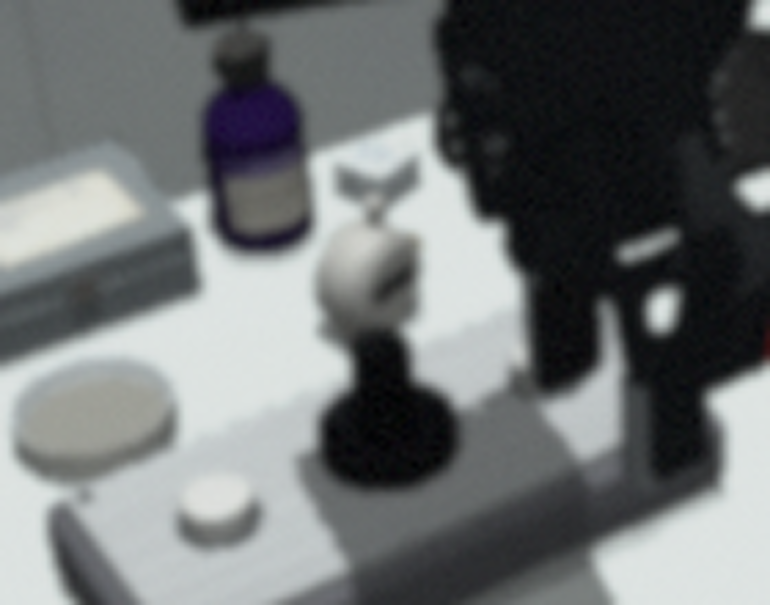

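View pics/h2.png

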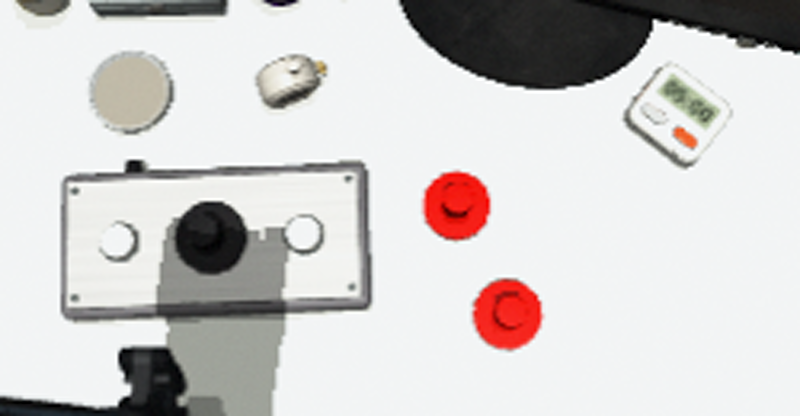

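```bash
python3 - <<'E'
from fit import *
t=grab('top'); print('cap fit',fitcap(t,(238,196,275,230),[.516,.024],.04,.4)[0])
s=st(); print(np.abs(s['qvel']).max()); print(r.close_job())
E
```

```text
cap fit [0.51623408 0.02411676]
t 19.25 pos [0.3681 0.024  0.1417] gap 0.0426 F [-0.05 -0.05  0.65]
0.022970177344461253
the job is handed in; nothing more can be done
None
```

The middle key was the worn one. It is clicked down and covered by the black cap, and I handed the job in at about 19 s of the 58 s allowed.

- **Finding the key:** I pushed the middle key first. The force rose to about 4 N, faded to 1.5 N after roughly 4 mm of travel, and then the key clicked through. I never touched the left and right keys, and both were standing up in pictures taken after the click. After I pulled back, the picture showed the middle key sitting flush in its ring.
- **Placing the cap:** I gripped the black cap by its knob and lowered it onto the middle key. It touched the plate at the height expected for sitting flat (TCP z 0.0511 m, expected 0.0512 m). I let go and backed the arm clear.
- **Last checks:** The top-camera fit put the cap at (0.5162, 0.0241) m. The key place measured (0.516, 0.024) m, averaged from both cameras, so the cap is within about 1 mm of it. The cap looked upright, and the dish, counter and timer looked unmoved. I judged both by eye from the last pictures.
- **What disagreed:** By the interface text the closed fingertips should be 25 mm ahead of the TCP. Contact and the camera pictures put them about 7 mm behind the reported TCP, so I worked from force and vision for every height. The two cameras also differed by about 2 mm on the key position.

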